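# Fill the wash basket and hold the washer lid open

### The job

Get these dirty bike parts ready for the washer: pick up the red tray, which has a black grip, and tip all four parts off it into the yellow basket, leaving the basket where it stands, and put the tray back down flat on the bench. Then raise the parts washer's lid, which has a handle bar at its front, and hold it still, open at 50 degrees from shut, so that I can lower the basket in with both hands. Finish while you are still holding the lid, and leave the other things on the bench alone.

Things in the scene. Friction and masses are not known exactly. Their poses are not given: they have to be found in the camera images.
- lid: Lid of the parts washer (steel box fixed to the bench, 220 deep, 340 wide, 112 mm high). Origin: middle of its round black handle bar, 12 mm thick, arms 140 mm apart, 50 mm clear in front, 120 mm up when shut. Axes turn with the lid: y along bar and hinge; when shut x is level, from bar to hinge, z up. Hinge line: 270 mm along x, 7 mm below. Opening turns it about +y, bar rising; its z axis leans by the lid's angle.
- washer: Fixed steel parts washer with grey front; origin at the centre of its underside, x from front to back, z up. Its lid, a flat plate with a blue panel, 218 by 336 mm, 7 mm thick, 0.4 to 0.65 kg with its handle, is hinged along the far top edge. Nothing holds the lid: it swings freely (stop at 109 degrees) and falls shut when let go below 90 degrees; 0 degrees is shut.
- tray: Loose red sorting tray, 180 mm (x) by 120 mm (y), about 0.3 kg; floor 3 mm thick, 3 mm walls 28 mm high at both long sides and at the +x end; the -x end is open (the mouth). Origin at the centre of its underside, z up. Upright and on the bench at the start, its mouth roughly towards the robot; the four parts lie in it.
- tray_grip (a point): Grasp point on the tray's upright black grip block, which stands at the +x end of the tray, on its centre line: 40 mm long (x), 16 mm thick (y), its top 81 mm above the tray's underside. The point is 67 mm from the tray's centre along x, and 60 mm above the underside. Axes are the tray's; the block is pinched along y.
- tray_mouth (a point): Middle of the open edge of the tray's floor, on top of the floor: 90 mm from the tray's centre along -x, 3 mm above the underside. Axes are the tray's.
- basket: Loose yellow wash basket, an open box 190 mm by 190 mm, 70 mm high, walls and floor 5 mm, 0.7 kg, standing on the bench. Origin at the centre of its underside, z up.
- nut1_c (a point): Centre of a dark steel hexagon nut, 28 mm across the flats, 16 mm thick, about 60 g, lying flat in the tray at the start. The parts start to slide on the tray at a slope of roughly 25 to 40 degrees.
- nut2_c (a point): Centre of a dark steel hexagon nut, 28 mm across the flats, 16 mm thick, about 60 g, lying flat in the tray at the start. The parts start to slide on the tray at a slope of roughly 25 to 40 degrees.
- spacer1_c (a point): Centre of a copper-coloured round spacer, 32 mm across, 16 mm thick, about 60 g, lying flat in the tray at the start. The parts start to slide on the tray at a slope of roughly 25 to 40 degrees.
- spacer2_c (a point): Centre of a copper-coloured round spacer, 32 mm across, 16 mm thick, about 60 g, lying flat in the tray at the start. The parts start to slide on the tray at a slope of roughly 25 to 40 degrees.
- bolttin: Bystander, leave alone: round brass-coloured tin, 60 mm across, 45 mm high, on the right behind the tray and basket. Origin on its underside.
- grease: Bystander, leave alone: white jar with a red cap, 72 mm across, 70 mm high, behind the tray and basket. Origin on its underside.
- screwdriver: Bystander, leave alone: screwdriver lying on the bench in front of the washer. Origin on its underside.
- wrench: Bystander, leave alone: wrench lying on the bench in front of the washer. Origin on its underside.
- ringpart: Bystander, leave alone: steel ring 90 mm across, 20 mm high, lying on the bench in front of the washer. Origin on its underside.
Things that resemble listed ones, but are neither listed nor needed, are in the scene too. Several things have the shape of the tray; the one meant has the colours described above.

How it is judged:
On the way, in this order (a step that is already met when the one before it is completed fails the run):
1. the tray is lifted off the bench and tipped (angle between tray's own z axis and vertical above 0.35 rad and height (world z) of tray_grip above 0.1 m).
2. all four parts lie in the basket (x of nut1_c in the frame of basket between -0.092 and 0.092 m and y of nut1_c in the frame of basket between -0.092 and 0.092 m and z of nut1_c in the frame of basket between 0 and 0.062 m and x of nut2_c in the frame of basket between -0.092 and 0.092 m and y of nut2_c in the frame of basket between -0.092 and 0.092 m and z of nut2_c in the frame of basket between 0 and 0.062 m and x of spacer1_c in the frame of basket between -0.092 and 0.092 m and y of spacer1_c in the frame of basket between -0.092 and 0.092 m and z of spacer1_c in the frame of basket between 0 and 0.062 m and x of spacer2_c in the frame of basket between -0.092 and 0.092 m and y of spacer2_c in the frame of basket between -0.092 and 0.092 m and z of spacer2_c in the frame of basket between 0 and 0.062 m and angle between basket's own z axis and vertical below 0.1 rad and height (world z) of basket below 0.01 m), for 0.2 s.
3. the tray stands flat on the bench, let go (angle between tray's own z axis and vertical below 0.12 rad and height (world z) of tray below 0.008 m and contact force between tray and the fingers below 0.3 N and linear speed of tray below 0.03 m/s), for 0.2 s.
4. the lid is raised past 35 degrees (angle between lid's own z axis and vertical above 0.61 rad).
At the end, for the whole second after the job is handed in: Robot holds the lid still (under 0.08 rad/s) at 50 degrees, within 6, with over 0.5 N of contact; tray and basket do not prop it. All four parts lie inside the upright basket, below its rim. The tray stands flat on the bench (within 7 degrees), at rest, untouched by the fingers (all of step 2 and all of step 3 and angle between lid's own z axis and vertical between 0.767665 and 0.977665 rad and angular speed of lid below 0.08 rad/s and (contact force between lid and the fingers above 0.5 N or contact force between lid and the arm above 0.5 N) and contact force between lid and tray below 0.2 N and contact force between lid and basket below 0.2 N); the arm keeps its last pose, push and grip.
It fails at once if the basket is moved more than 5 cm (distance of basket from where it was at the start of the episode above 0.05 m).
It fails at once if another thing on the bench (tin, jar, screwdriver, wrench, ring) is moved more than 3 cm (distance of any of bolttin, grease, screwdriver, wrench, ringpart from where it was at the start of the episode above 0.03 m).
It also fails if it takes over 67 s, if anything falls off the work surface, if the arm or the gripper's body presses on something with over 40 N, if the wrist force passes 120 N, or if a joint passes its speed limit or range.

### The arm

A 6-joint arm with a two-finger parallel gripper is mounted at the origin on the work surface. World frame = base frame: x ahead of the robot, y to its left, z up, the work surface at z = 0. Lengths are in m, angles in rad, forces in N, time in s.
With the tool pointing down it reaches from about 0.35 to 0.775 m from the base axis. Payload 7.3 kg.
Tool frame: the origin (TCP) lies at the very end of the fingers, on their centre line; the grasp point (between the pads) lies 19 mm behind it (robot.tcp_to_grasp is the distance from the TCP to the grasp point, in m); z points along the fingers, y is the direction in which the jaws open and shut (so a half turn about z gives the same grasp; the last joint's range is limited). The gripper opens to 92 mm and grips with 3 to 60 N. Pads are 19 mm wide; open, the fingers measure 130 mm over their backs; the gripper's body (75 mm by 190 mm) begins 47 mm behind the grasp point.
Start: joints at [-1.362, 0.342, 1.524, -0, 1.275, -0.146], TCP at [0.182, -0.492, 0.227] pointing down, gripper open.
Joint ranges: [-2.53, 2.53], [-0.77, 2.02], [0.04, 2.7], [-1, 4.14], [0.28, 2.66], [-3.11, 3.11]. Speed limits (rad/s): [2.57, 2.57, 3.14, 3.14, 3.14, 3.14].

### API

Orientations are given as [roll, pitch, yaw] about the fixed x, y, z axes, in that order (R = Rz(yaw) Ry(pitch) Rx(roll)).
In Python, from cell import robot gives the robot as it stands.
- The arm moves only by the tool arm_command, never from a script. Its argument "motion" is a list that holds one entry, the list of rows, each a list of 7 numbers: the turn, a rotation vector about the tool's x, y, z in units of 90 degrees (1.0 is 90 degrees), then the shift along the tool's x, y, z in units of 30 cm (1.0 is 30 cm), then the opening, from -1 (shut) to 1 (fully open). In form: [[[wx, wy, wz, tx, ty, tz, grip], ...]]. A call has 1 to 8 rows; each row is the pose to reach, as a shift and turn from the pose commanded when the call began, along the tool's axes at that moment; what a row does not reach only later rows make up. A row lasts 1/10 s, in which the tool goes at most 50 mm and 8.59 degrees, less where a joint would pass 70% of its speed; a pose out of reach is approached as far as the arm can. A call with a number of a shift or a turn outside -1 to 1 is refused whole. A call with a gripper value outside its range is refused whole. The fingers move at their own pace and stop on an object; "grip_force" is the grip in N (left out, the last holds). Time passes only in rows, so rows that repeat a pose let the fingers close. It gives the time, the measured TCP pose, the force and the opening at its end, in the units of the state.
- robot.observe(): the state, without advancing time (a new reading comes with each control period).
- robot.read_camera(name): name is "scene" or "top" or "wrist"; returns a dict with "image" (400x640x3 uint8, red, green, blue), "z_map" (400x640 float32, m along the optical axis (not along the pixel's ray), 0 where there is no reading), "fov_y" (degrees; the focal length in pixels is half the picture's height over the tangent of half this angle, whatever the lens; pixels are square), "cx", "cy" (the principal point, pixels), "cam_to_world" (4x4, takes a point from camera to world coordinates). Camera axes: x right, y down, z forward; pixel columns grow to the right and rows downward; lengths in m; the calibration is good to about 2 mm. A picture is of the moment at which its call begins.
- robot.hand_in(): hands the job in, once; it reports no verdict.
The state is a dict: "time": time; "qpos": joint angles; "qvel": joint speeds; "joint_efforts": joint torques, N m; "tool_pos": TCP position; "tool_rot": TCP orientation; "contact_force": force on the tool from outside, world axes, zero at the start; "torque": the same for the moment, N m; "opening": finger opening in m.
Only numpy, scipy, OpenCV 4.12 (cv2) and the standard library are available. Lean on these libraries where they do the work, as an engineer would, in place of code of your own. Each camera call takes 0.05 s, during which the arm holds its last target.

## Working session

There is one attempt and no reset: what is moved stays moved. The work goes in short steps, Python scripts to look and compute and a tool call to move; the robot and the scene stay as the last step left them, time stands still between calls to the robot, and variables do not carry over. Pictures are saved under pics/ and viewed, and the job is handed in when it is done.

Besides the shell and the picture viewer there is one more tool, called by a JSON object that holds its "api" and its "payload", one argument or row to a line. arm_command: Moves the arm, as the interface text tells. Its arguments: {"type":"object","properties":{"motion":{"type":"array"},"grip_force":{"type":"number"}},"required":["motion"]}

```bash
ls; mkdir -p pics
python3 - <<'E'
from cell import robot
import cv2,numpy as np
s=robot.observe();print(s)
for n in ['scene','top']:
    c=robot.read_camera(n);cv2.imwrite(f'pics/{n}0.png',c['image'][:,:,::-1]);np.savez(f'{n}0.npz',**c)
    print(n,c['fov_y'],c['cx'],c['cy'],np.round(c['cam_to_world'],3).tolist())
E
```

```text
pics
{'time': 0.0, 'qpos': array([-1.36201058e+00,  3.42762533e-01,  1.52503163e+00,  2.59833853e-05,
        1.27540136e+00, -1.46012039e-01]), 'qvel': array([-0.00199618, -0.00276844, -0.00114442, -0.00046909,  0.00099819,
       -0.00121439]), 'joint_efforts': array([ 1.38332409e-03, -4.31236446e+01, -2.44214112e+01,  7.18524749e-02,
        5.59692469e-02, -1.51735298e-04]), 'tool_pos': array([ 0.1823211 , -0.49188363,  0.22601921]), 'tool_rot': array([-3.14001046e+00, -2.57788220e-04,  3.54789999e-01]), 'contact_force': array([ 0.26160705, -0.14692497,  0.12914065]), 'torque': array([ 0.06114756,  0.02595869, -0.0034987 ]), 'opening': 0.09187169407437712}
scene 47.260729287903985 318.82723161308894 202.63413027132026 [[0.854, 0.286, -0.434, 0.925], [0.52, -0.434, 0.736, -0.806], [0.022, -0.854, -0.52, 0.696], [0.0, 0.0, 0.0, 1.0]]
top 55.869378914673206 324.84498896229314 201.7621969266954 [[-0.024, -0.989, 0.147, 0.276], [-1.0, 0.026, 0.011, 0.002], [-0.015, -0.147, -0.989, 1.264], [0.0, 0.0, 0.0, 1.0]]
```

View pics/scene0.png

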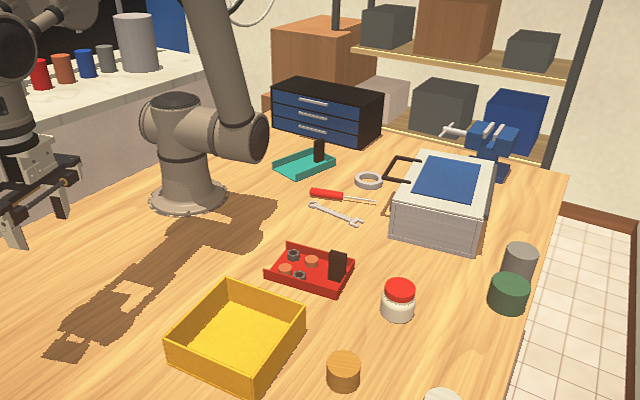

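View pics/top0.png

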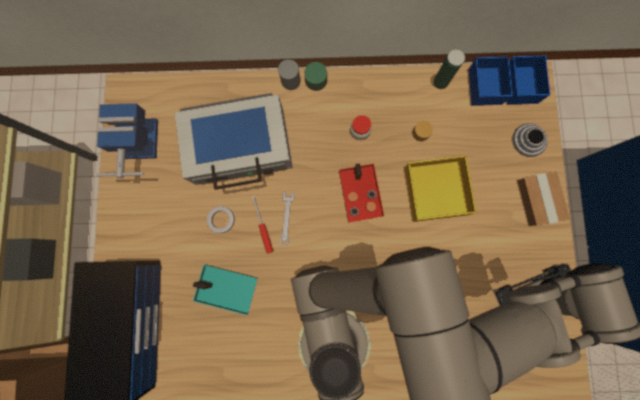

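The top view shows two tray-shaped things: red with a black grip at about (360,193), and teal with a black grip at about (226,288). The red one fits the description. I see the basket at (440,189), the washer at (234,138) with its handle bar at (238,181), the jar at (361,127), and the tin at (423,131). Next I'll enlarge the tray to confirm and measure.

```bash
cat > h.py <<'E'
import numpy as np,cv2
def load(n): return dict(np.load(n+'.npz'))
def cloud(c):
    z=c['z_map'];f=200/np.tan(np.radians(float(c['fov_y']))/2)
    v,u=np.mgrid[0:400,0:640]
    P=np.stack([(u-c['cx'])/f*z,(v-c['cy'])/f*z,z],-1)
    W=P@c['cam_to_world'][:3,:3].T+c['cam_to_world'][:3,3]
    W[z<=0]=np.nan
    return W
E
python3 - <<'E'
from h import *
t=load('top0');W=cloud(t);im=t['image']
cr=cv2.resize(im[70:240,160:490],None,fx=2.4,fy=2.4,interpolation=cv2.INTER_CUBIC);cv2.imwrite('pics/crop0.png',cr[:,:,::-1])
hsv=cv2.cvtColor(im,cv2.COLOR_RGB2HSV).astype(int)
H,S,V=hsv[...,0],hsv[...,1],hsv[...,2]
def rect(m,name):
    p=W[m];p=p[~np.isnan(p[:,0])]
    r=cv2.minAreaRect(p[:,:2].astype(np.float32));print(name,len(p),r,'z',np.percentile(p[:,2],[2,50,98]).round(3),'box',cv2.boxPoints(r).round(3).tolist())
v,u=np.mgrid[0:400,0:640]
red=((H<6)|(H>174))&(S>150)&(V>80)
box=lambda a,b,c,d:(u>=a)&(u<b)&(v>=c)&(v<d)
rect(red&box(330,395,155,230)&(W[...,2]<.05),'tray')
yel=(H>22)&(H<32)&(S>180)&(V>120)
rect(yel&box(395,485,150,230)&(W[...,2]>.055),'basket rim')
rect(yel&box(395,485,150,230),'basket')
rect(box(330,395,155,230)&(W[...,2]>.06)&(W[...,2]<.1),'grip')
rect(box(165,300,85,170)&(W[...,2]>.1)&(W[...,2]<.14),'lidtop')
blue=(H>100)&(H<125)&(S>120)
rect(blue&box(165,300,85,170),'bluepanel')
# handle dark
dark=(V<60)
rect(dark&box(200,275,150,195)&(W[...,2]>.09),'handle')
rect(box(340,380,105,145)&(W[...,2]>.04),'jar')
rect(box(405,440,115,145)&(W[...,2]>.03),'tin')
rect(box(240,300,185,255)&(W[...,2]>.006),'wr+sd')
E
```

```text
tray 1395 ((0.49088025093078613, -0.10387822985649109), (0.1764792948961258, 0.11672210693359375), 8.92258358001709) z [-0.003  0.002  0.019] box [[0.39500001072883606, -0.05999999865889549], [0.4129999876022339, -0.17499999701976776], [0.5870000123977661, -0.14800000190734863], [0.5690000057220459, -0.032999999821186066]]
basket rim 81 ((0.4907335638999939, -0.35812026262283325), (0.18564315140247345, 0.18602289259433746), 5.411713600158691) z [0.057 0.067 0.073] box [[0.38999998569488525, -0.27399998903274536], [0.40700000524520874, -0.45899999141693115], [0.5920000076293945, -0.44200000166893005], [0.5740000009536743, -0.25699999928474426]]
basket 315 ((0.4906383156776428, -0.3581225275993347), (0.18583911657333374, 0.1860169917345047), 5.3930864334106445) z [-0.001  0.006  0.071] box [[0.3889999985694885, -0.27399998903274536], [0.40700000524520874, -0.45899999141693115], [0.5920000076293945, -0.44200000166893005], [0.5740000009536743, -0.25699999928474426]]
grip 69 ((0.5570385456085205, -0.0938573032617569), (0.04030343145132065, 0.0162999015301466), 6.138928413391113) z [0.065 
[... 1384 characters left out ...]
749, -0.07999999821186066], [0.6790000200271606, -0.07699999958276749]]
tin 266 ((0.695762038230896, -0.3193206787109375), (0.0573829710483551, 0.05993751809000969), 42.53205108642578) z [0.032 0.044 0.049] box [[0.6539999842643738, -0.31700000166893005], [0.6949999928474426, -0.3610000014305115], [0.7369999885559082, -0.32199999690055847], [0.6970000267028809, -0.27799999713897705]]
wr+sd 420 ((0.40365487337112427, 0.2070932686328888), (0.14693644642829895, 0.20819498598575592), 83.09396362304688) z [0.006 0.017 0.027] box [[0.29100000858306885, 0.1469999998807907], [0.49799999594688416, 0.12200000137090683], [0.515999972820282, 0.2680000066757202], [0.3089999854564667, 0.2930000126361847]]
```

View pics/crop0.png

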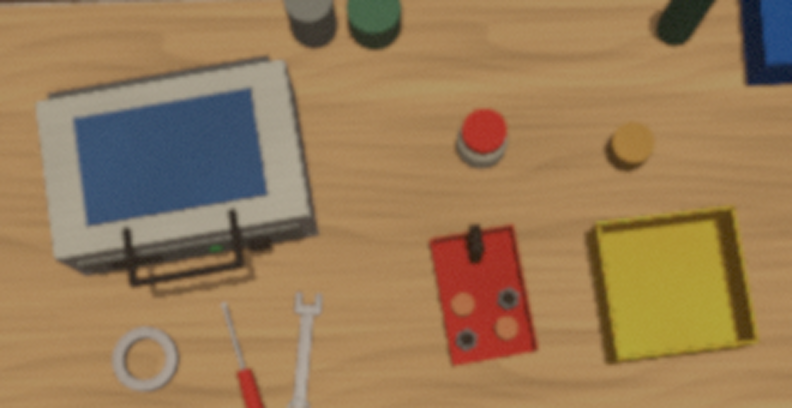

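The crop confirms it: the red tray with four parts and a black grip at its far end (crop (475,243)), mouth towards the robot. Next I'll check what the robot object offers for planning reach.

Run:
```python
from cell import robot
print([a for a in dir(robot) if not a.startswith('_')]); print(robot.tcp_to_grasp)
```

```text
['IKError', 'hand_in', 'observe', 'read_camera', 'tcp_to_grasp']
0.0188
```

```bash
cat >> h.py <<'E'
from scipy.spatial.transform import Rotation as Ro
def eul(r): return Ro.from_euler('xyz',r)
def toolR(yaw_x,tilt=0):
    """tool orientation for holding tray whose world x axis is at yaw_x (rad); tool z down leaned by tilt about tray y axis
    (tilt>0: tool z points toward +x of tray). tool y = -tray y"""
    x=np.array([np.cos(yaw_x),np.sin(yaw_x),0]);up=np.array([0,0,1.])
    z=-up*np.cos(tilt)+x*np.sin(tilt)
    y=-np.cross(up,x)
    return Ro.from_matrix(np.stack([np.cross(y,z),y,z],1))
def delta(s,p,R):
    R0=eul(s['tool_rot'])
    d=R0.inv().apply(np.array(p)-s['tool_pos'])/.3
    w=(R0.inv()*R).as_rotvec()/(np.pi/2)
    print('row',np.round(w,3).tolist(),np.round(d,3).tolist(),'dist mm',round(np.linalg.norm(d)*300),'rows>=',round(max(np.linalg.norm(d)*300/50,np.linalg.norm(w)*90/8.59),1))
def log(s):
    import json
    open('log.txt','a').write(json.dumps([s['time'],list(s['qpos']),list(s['tool_pos']),list(s['tool_rot'])])+'\n')
    print('t',round(s['time'],2),'q',s['qpos'].round(3),'p',s['tool_pos'].round(4),'r',s['tool_rot'].round(3),'F',s['contact_force'].round(2),'open',round(s['opening'],4))
E
python3 - <<'E'
from h import *
from cell import robot
s=robot.observe();log(s)
delta(s,[.557,-.094,.20],toolR(np.radians(8)))
E
```

```text
t 0.1 q [-1.362  0.343  1.525  0.     1.275 -0.146] p [ 0.1823 -0.492   0.2261] r [-3.14  -0.     0.355] F [-0.1   0.06  0.18] open 0.0915
row [-0.001, -0.0, 0.137] [1.632, -0.81, 0.089] dist mm 547 rows>= 10.9
```

{"api": "arm_command", "payload": {
  "motion": [
    [[0,0,0.07,0.82,-0.41,0.04,1],[0,0,0.07,0.82,-0.41,0.04,1],[0,0,0.07,0.82,-0.41,0.04,1],[0,0,0.07,0.82,-0.41,0.04,1],[0,0,0.07,0.82,-0.41,0.04,1],[0,0,0.07,0.82,-0.41,0.04,1]]
  ],
  "grip_force": 60
}}

```text
time: 0.7
tool_pos: [0.3719, -0.2884, 0.2144]
tool_rot: [-3.14, -0.0, 0.247]
contact_force: [0.9, -0.3, 0.9]
opening: 0.0916
```

Run:
```python
from h import *
from cell import robot
s=robot.observe();log(s)
delta(s,[.557,-.094,.20],toolR(np.radians(8)))
delta(s,[.557,-.094,.20],toolR(np.radians(8),-.25))
```

```text
t 0.7 q [-8.230e-01  2.550e-01  1.685e+00  1.000e-03  1.203e+00  5.000e-01] p [ 0.3719 -0.2884  0.2144] r [-3.14  -0.     0.247] F [ 0.92 -0.3   0.87] open 0.0916
row [-0.001, -0.0, 0.069] [0.757, -0.477, 0.049] dist mm 269 rows>= 5.4
row [0.008, -0.159, 0.068] [0.757, -0.477, 0.049] dist mm 269 rows>= 5.4
```

{"api": "arm_command", "payload": {
  "motion": [
    [[0,0,0.069,0.757,-0.477,0.049,1],[0,0,0.069,0.757,-0.477,0.049,1],[0,0,0.069,0.757,-0.477,0.049,1],[0,0,0.069,0.757,-0.477,0.049,1],[0,0,0.069,0.757,-0.477,0.049,1],[0,0,0.069,0.757,-0.477,0.049,1],[0,0,0.069,0.757,-0.477,0.049,1]]
  ]
}}

```text
time: 1.4
tool_pos: [0.557, -0.0952, 0.199]
tool_rot: [-3.141, 0.001, 0.14]
contact_force: [0.7, 0.0, -0.5]
opening: 0.0917
```

Run:
```python
from h import *
from cell import robot
s=robot.observe();log(s)
c=robot.read_camera('wrist');cv2.imwrite('pics/w1.png',c['image'][:,:,::-1]);np.savez('w1.npz',**c)
```

```text
t 1.4 q [-0.305  0.438  1.454  0.     1.25   1.125] p [ 0.557  -0.0952  0.199 ] r [-3.141e+00  1.000e-03  1.400e-01] F [ 0.71  0.02 -0.5 ] open 0.0917
```

View pics/w1.png

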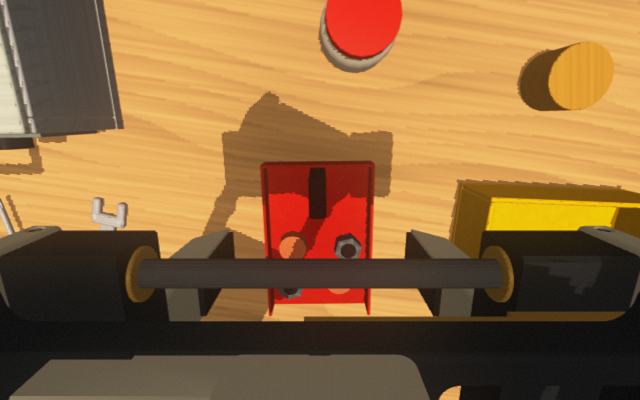

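Wrist view: the tray is below, with the black grip at about (317,193) midway between the fingers (inner edges near 232 and 405). Wrench and basket are clear. I'll refine the grip pose from this depth picture.

Run:
```python
from h import *
t=load('w1');W=cloud(t);im=t['image']
v,u=np.mgrid[0:400,0:640]
b=(u>295)&(u<340)&(v>155)&(v<230)
V=im.max(-1)
m=b&(W[...,2]>.074)&(W[...,2]<.09)
p=W[m];r=cv2.minAreaRect(p[:,:2].astype(np.float32));print(len(p),r,np.median(p[:,2]))
b=(u>250)&(u<385)&(v>150)&(v<320)&(im[...,0]>80)&(im[...,1]<70)&(W[...,2]>.02)&(W[...,2]<.035)
p=W[b];r=cv2.minAreaRect(p[:,:2].astype(np.float32));print(len(p),r,cv2.boxPoints(r).round(3).tolist())
```

```text
748 ((0.5547829270362854, -0.0939488559961319), (0.04031829908490181, 0.015468575060367584), 8.210519790649414) 0.08248794328048806
1572 ((0.48874226212501526, -0.10453016310930252), (0.1803152710199356, 0.12008707225322723), 8.699440002441406) [[0.39100000262260437, -0.05900000035762787], [0.4090000092983246, -0.17800000309944153], [0.5870000123977661, -0.15000000596046448], [0.5690000057220459, -0.03200000151991844]]
```

Run:
```python
import json,numpy as np
D=[json.loads(l) for l in open('log.txt')]
A=[];b=[]
for t,q,p,r in D:
    rr=np.sqrt(p[0]**2+p[1]**2-.0764**2)
    A+=[[np.sin(q[1]),np.sin(q[1]+q[2]),1,0],[np.cos(q[1]),np.cos(q[1]+q[2]),0,1]];b+=[rr,p[2]]
x,res,rk,sv=np.linalg.lstsq(np.array(A),np.array(b),rcond=None);print(x,res,sv,np.array(A)@x-b)
```

```text
[ 0.51743442  0.37840695 -0.01804837 -0.15009105] [3.27201337e-06] [2.45827637 2.43866222 0.09192873 0.03678257] [-0.00139354  0.00048768  0.00073067 -0.00024029  0.00066288 -0.00024739]
```

Planning check: a big tilt in the arm's plane would push wrist joint 5 below its limit. I'll test a sideways tilt in free air to see which way joint 4 goes.

{"api": "arm_command", "payload": {
  "motion": [
    [[0.3,0,0,0,0,0,1],[0.3,0,0,0,0,0,1],[0.3,0,0,0,0,0,1],[0.3,0,0,0,0,0,1],[0.3,0,0,0,0,0,1]]
  ]
}}

```text
time: 1.95
tool_pos: [0.5551, -0.0996, 0.1991]
tool_rot: [-2.671, 0.002, 0.133]
contact_force: [0.0, 0.4, 0.2]
opening: 0.0919
```

Run:
```python
from h import *
from cell import robot
s=robot.observe();log(s)
```

```text
t 1.95 q [-0.522  0.573  1.324  0.367  1.548  0.851] p [ 0.5551 -0.0996  0.1991] r [-2.671e+00  2.000e-03  1.330e-01] F [0.04 0.36 0.23] open 0.0919
```

```bash
cat > kin.py <<'E'
import json,numpy as np
from scipy.optimize import least_squares
from scipy.spatial.transform import Rotation as Ro
def fk(q,k):
    L2,L3,a,h,e1,e2,L6,yo=k
    Rb=Ro.from_euler('Z',q[0]);Rf=Rb*Ro.from_euler('YZ',[q[1]+q[2],q[3]])
    R=Rf*Ro.from_euler('YZ',[q[4],q[5]+yo])
    w=np.array([a+L2*np.sin(q[1])+L3*np.sin(q[1]+q[2]),e1,h+L2*np.cos(q[1])+L3*np.cos(q[1]+q[2])])
    p=Rb.apply(w)+Rf.apply([0,e2,0])+R.apply([0,0,L6])
    return p,R
def data(): return [json.loads(l) for l in open('log.txt')]
def fit():
    D=data()
    def f(k):
        r=[]
        for t,q,p,rr in D:
            P,R=fk(q,k); r+=list(P-p); r+=list(.3*(R.inv()*Ro.from_euler('xyz',rr)).as_rotvec())
        r+=[.02*k[2],.02*(k[4]-.0764),.02*(k[0]-.5)]
        return r
    best=None
    for yo in [0,np.pi/2,np.pi,-np.pi/2]:
        for s in (1,):
            o=least_squares(f,[.5,.38,0,.18,.0764,0,.33,yo],x_scale=.1)
            if best is None or o.cost<best.cost: best=o
    return best
def ik(p,R,k,q0):
    lo=np.array([-2.53,-.77,.04,-1,.28,-3.11]);hi=np.array([2.53,2.02,2.7,4.14,2.66,3.11])
    def f(q):
        P,Q=fk(q,k); return list(P-p)+list(.3*(Q.inv()*R).as_rotvec())
    o=least_squares(f,np.clip(q0,lo+1e-3,hi-1e-3),bounds=(lo,hi)); return o.x,np.linalg.norm(o.fun)
E
python3 - <<'E'
from kin import *
o=fit();print(o.x.round(4),o.cost,np.abs(o.fun).max());np.save('k.npy',o.x)
E
```

```text
[ 5.1150e-01  3.7710e-01 -1.4600e-02  1.7470e-01  7.5700e-02  6.0000e-04
  3.1960e-01  1.5708e+00] 2.4288498344704354e-06 0.0015522546691689731
```

```bash
cat > plan.py <<'E'
from h import *
from kin import fk,ik
k=np.load('k.npy')
B=np.array([.4907,-.358])
def trayR(yaw,th): return Ro.from_euler('ZY',[yaw,-th])
def tcp_from_mouth(M,yaw,th,tg=0):
    T=trayR(yaw,th); g=np.array(M)+T.apply([.157,0,.057])
    R=toolR(yaw,th+tg); return g+R.apply([0,0,.0188]),R
E
python3 - <<'E'
from plan import *
q=np.array([-0.305,0.438,1.454,0,1.25,1.125])
p,R=np.array([.555,-.0944,.06-.0188]),toolR(np.radians(8.7))
print(ik(p,R,k,q))
p[2]+=.15;q,e=ik(p,R,k,q);print('lift',q.round(2),e)
for yd in (95.4,60):
  yaw=np.radians(yd);qq=q.copy();d=np.array([np.cos(yaw),np.sin(yaw)])
  for th,mz,off in [(0,.11,.02),(20,.10,.02),(40,.085,.02),(55,.08,.02),(65,.075,.02)]:
    M=np.r_[B+off*d,mz];p,R=tcp_from_mouth(M,yaw,np.radians(th))
    if th==0: qq[0]-=.3;qq[5]-=1.2
    qq,e=ik(p,R,k,qq);print(yd,th,p.round(3),qq.round(2),round(e,4))
E
```

```text
(array([-3.04382339e-01,  5.83971423e-01,  1.67876421e+00, -4.56452365e-13,
        8.78857020e-01,  1.11457034e+00]), np.float64(1.1458483464244309e-12))
lift [-0.3   0.44  1.48 -0.    1.23  1.11] 1.7691851400300382e-12
95.4 0 [ 0.474 -0.182  0.148] [-0.52  0.37  1.7  -0.    1.06 -0.61] 0.0
95.4 20 [ 0.476 -0.204  0.19 ] [-0.7   0.48  1.46  0.24  1.45 -0.86] 0.0
95.4 40 [ 0.48  -0.243  0.215] [-0.84  0.68  1.2   0.4   1.84 -0.95] 0.0
95.4 55 [ 0.483 -0.28   0.231] [-0.92  0.86  0.97  0.54  2.13 -0.92] 0.0
95.4 65 [ 0.486 -0.306  0.233] [-0.96  0.99  0.8   0.65  2.31 -0.86] 0.0
60 0 [ 0.579 -0.205  0.148] [-0.46  0.56  1.38  0.    1.19  0.06] 0.0
60 20 [ 0.568 -0.224  0.19 ] [-0.68  0.53  1.38  0.36  1.3  -0.27] 0.0
60 40 [ 0.549 -0.258  0.215] [-0.9   0.59  1.37  0.64  1.5  -0.52] 0.0
60 55 [ 0.53  -0.29   0.231] [-1.03  0.68  1.33  0.81  1.69 -0.65] 0.0
60 65 [ 0.517 -0.313  0.233] [-1.1   0.76  1.3   0.9   1.81 -0.7 ] 0.0
```

Run:
```python
from plan import *
from cell import robot
s=robot.observe()
delta(s,[.555,-.0944,.12],toolR(np.radians(8.7)))
```

```text
row [-0.299, -0.002, -0.012] [0.002, 0.104, 0.243] dist mm 79 rows>= 3.1
```

{"api": "arm_command", "payload": {
  "motion": [
    [[-0.299,-0.002,-0.012,0.002,0.104,0.243,1],[-0.299,-0.002,-0.012,0.002,0.104,0.243,1],[-0.299,-0.002,-0.012,0.002,0.104,0.243,1],[-0.299,-0.002,-0.012,0.002,0.104,0.243,1],[-0.299,-0.002,-0.012,0.002,0.104,0.243,1],[-0.299,-0.002,-0.012,0.002,0.104,0.243,1]]
  ]
}}

```text
time: 2.55
tool_pos: [0.5564, -0.0925, 0.1219]
tool_rot: [-3.14, -0.003, 0.156]
contact_force: [0.3, 0.1, -0.7]
opening: 0.0919
```

Run:
```python
from plan import *
from cell import robot
s=robot.observe();log(s)
delta(s,[.555,-.0944,.041],toolR(np.radians(8.7)))
```

```text
t 2.55 q [-0.302  0.512  1.563  0.003  1.065  1.111] p [ 0.5564 -0.0925  0.1219] r [-3.14e+00 -3.00e-03  1.56e-01] F [ 0.32  0.06 -0.7 ] open 0.0919
row [-0.001, -0.002, 0.002] [-0.006, 0.006, 0.27] dist mm 81 rows>= 1.6
```

{"api": "arm_command", "payload": {
  "motion": [
    [[0,0,0.002,-0.006,0.006,0.1,1],[0,0,0.002,-0.006,0.006,0.2,1],[0,0,0.002,-0.006,0.006,0.27,1],[0,0,0.002,-0.006,0.006,0.27,1],[0,0,0.002,-0.006,0.006,0.27,0],[0,0,0.002,-0.006,0.006,0.27,-0.4],[0,0,0.002,-0.006,0.006,0.27,-0.55],[0,0,0.002,-0.006,0.006,0.27,-1]]
  ],
  "grip_force": 60
}}

```text
time: 3.35
tool_pos: [0.555, -0.0944, 0.0409]
tool_rot: [-3.141, -0.003, 0.152]
contact_force: [0.4, -0.6, -1.0]
opening: 0.0645
```

{"api": "arm_command", "payload": {
  "motion": [
    [[0,0,0,0,0,0,-1],[0,0,0,0,0,0,-1],[0,0,0,0,0,0,-1],[0,0,0,0,0,0,-1],[0,0,0,0,0,0,-1],[0,0,0,0,0,0,-1]]
  ]
}}

```text
time: 3.95
tool_pos: [0.5545, -0.0941, 0.0399]
tool_rot: [-3.14, -0.001, 0.152]
contact_force: [0.4, 1.1, 0.5]
opening: 0.0164
```

Run:
```python
from plan import *
from cell import robot
s=robot.observe();log(s)
```

```text
t 3.95 q [-0.306  0.619  1.641  0.003  0.881  1.111] p [ 0.5545 -0.0941  0.0399] r [-3.14e+00 -1.00e-03  1.52e-01] F [0.39 1.12 0.46] open 0.0164
```

Gripped at 16.4 mm. Next is a gentle lift, then a look for any droop.

{"api": "arm_command", "payload": {
  "motion": [
    [[0,0,0,0,0,-0.03,-1],[0,0,0,0,0,-0.08,-1],[0,0,0,0,0,-0.14,-1],[0,0,0,0,0,-0.2,-1],[0,0,0,0,0,-0.26,-1],[0,0,0,0,0,-0.31,-1],[0,0,0,0,0,-0.33,-1],[0,0,0,0,0,-0.33,-1]]
  ]
}}

```text
time: 4.75
tool_pos: [0.5546, -0.0945, 0.1395]
tool_rot: [-3.141, -0.002, 0.152]
contact_force: [0.1, 0.0, -4.7]
opening: 0.0158
```

Run:
```python
from plan import *
from cell import robot
s=robot.observe();log(s)
c=robot.read_camera('scene');cv2.imwrite('pics/s2.png',cv2.resize(c['image'][200:340,150:420],None,fx=2.8,fy=2.8)[:,:,::-1])
c=robot.read_camera('wrist');cv2.imwrite('pics/w2.png',c['image'][:,:,::-1]);np.savez('w2.npz',**c)
W=cloud(c);im=c['image'];m=(im[...,0]>60)&(im[...,1]<40)&(im[...,2]<60)
v,u=np.mgrid[0:400,0:640];m&=(u>180)&(u<460)
p=W[m]
for f in (0.0,):
  T=Ro.from_euler('Z',np.radians(8.7));l=T.inv().apply(p-[.555,-.0944,0])
  l=l[(abs(l[:,1])<.045)&(l[:,0]>-.17)&(l[:,0]<.04)]
  for a in np.arange(-.17,.04,.02):
    mm=(l[:,0]>a)&(l[:,0]<a+.02)
    if mm.sum()>10: print(round(a,2),mm.sum(),np.percentile(l[mm,2],[5,50]).round(4))
```

```text
t 4.75 q [-0.306  0.49   1.546  0.002  1.104  1.112] p [ 0.5546 -0.0945  0.1395] r [-3.141e+00 -2.000e-03  1.520e-01] F [ 0.06  0.   -4.74] open 0.0158
-0.01 2189 [0.1026 0.1035]
0.01 2828 [0.1033 0.1204]
0.03 162 [0.2104 0.2115]
```

View pics/s2.png

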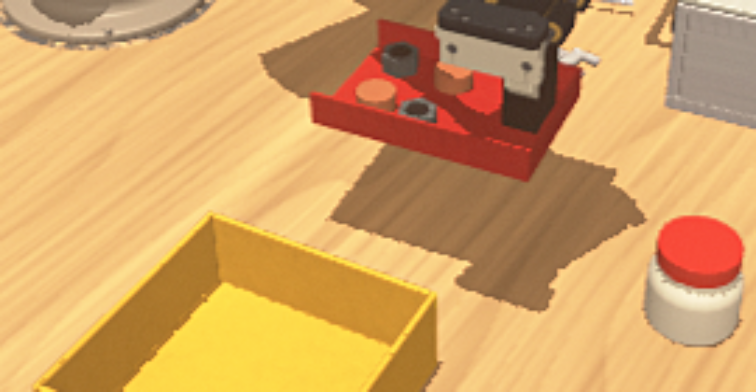

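View pics/w2.png

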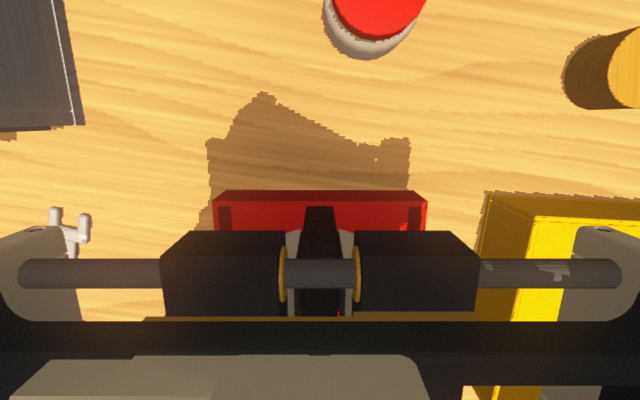

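The tray is held level with all four parts in it: in the scene crop nuts at (400,58) and (417,110), spacers at (376,95) and (455,78). Next I'll compute the carry.

Run:
```python
from plan import *
from cell import robot
s=robot.observe()
yaw=np.radians(95.4);d=np.array([np.cos(yaw),np.sin(yaw)])
p,R=tcp_from_mouth(np.r_[B+.02*d,.125],yaw,0)
print(p);delta(s,p,R)
ym=np.radians(52)
delta(s,(p+s['tool_pos'])/2+[0,0,.01],toolR(ym))
```

```text
[ 0.47404283 -0.18178553  0.1632    ]
row [-0.001, -0.001, -0.963] [-0.307, 0.248, -0.084] dist mm 121 rows>= 10.1
row [-0.001, -0.001, -0.481] [-0.154, 0.124, -0.075] dist mm 63 rows>= 5.0
```

{"api": "arm_command", "payload": {
  "motion": [
    [[0,0,-0.04,-0.01,0.01,-0.02,-1],[0,0,-0.1,-0.03,0.025,-0.04,-1],[0,0,-0.17,-0.055,0.045,-0.06,-1],[0,0,-0.24,-0.08,0.065,-0.075,-1],[0,0,-0.31,-0.1,0.08,-0.08,-1],[0,0,-0.38,-0.12,0.1,-0.08,-1],[0,0,-0.44,-0.14,0.115,-0.08,-1],[0,0,-0.48,-0.154,0.124,-0.08,-1]]
  ]
}}

```text
time: 5.65
tool_pos: [0.5132, -0.1382, 0.1615]
tool_rot: [-3.139, -0.001, 0.909]
contact_force: [-0.1, 0.3, -5.2]
opening: 0.0157
```

Run:
```python
from plan import *
from cell import robot
s=robot.observe();log(s)
yaw=np.radians(95.4);d=np.array([np.cos(yaw),np.sin(yaw)])
p,R=tcp_from_mouth(np.r_[B+.02*d,.125],yaw,0)
print(p);delta(s,p,R)
```

```text
t 5.65 q [-0.409  0.416  1.602  0.002  1.126  0.252] p [ 0.5132 -0.1382  0.1615] r [-3.139e+00 -1.000e-03  9.090e-01] F [-0.13  0.33 -5.23] open 0.0157
[ 0.47404283 -0.18178553  0.1632    ]
row [-0.001, -0.002, -0.481] [-0.195, -0.014, -0.006] dist mm 59 rows>= 5.0
```

{"api": "arm_command", "payload": {
  "motion": [
    [[0,0,-0.04,-0.015,-0.001,0,-1],[0,0,-0.1,-0.04,-0.003,-0.003,-1],[0,0,-0.17,-0.07,-0.005,-0.006,-1],[0,0,-0.24,-0.1,-0.008,-0.006,-1],[0,0,-0.31,-0.13,-0.01,-0.006,-1],[0,0,-0.38,-0.155,-0.012,-0.006,-1],[0,0,-0.44,-0.18,-0.014,-0.006,-1],[0,0,-0.481,-0.195,-0.014,-0.006,-1]]
  ]
}}

```text
time: 6.45
tool_pos: [0.4736, -0.1814, 0.1631]
tool_rot: [-3.14, -0.004, 1.665]
contact_force: [-0.1, 0.4, -5.5]
opening: 0.0159
```

Run:
```python
from plan import *
from cell import robot
s=robot.observe();log(s)
c=robot.read_camera('top');cv2.imwrite('pics/t3.png',cv2.resize(c['image'][90:290,280:520],None,fx=3,fy=3)[:,:,::-1])
c=robot.read_camera('scene');cv2.imwrite('pics/s3.png',c['image'][:,:,::-1])
yaw=np.radians(95.4);d=np.array([np.cos(yaw),np.sin(yaw)])
for th,mz in [(20,.105),(40,.09),(55,.085),(62,.085)]:
  p,R=tcp_from_mouth(np.r_[B+.02*d,mz],yaw,np.radians(th)); print(th);delta(s,p,R)
```

```text
t 6.45 q [-0.518  0.374  1.666  0.002  1.106 -0.613] p [ 0.4736 -0.1814  0.1631] r [-3.14  -0.004  1.665] F [-0.08  0.37 -5.45] open 0.0159
20
row [-0.001, 0.22, -0.0] [-0.076, 0.001, -0.105] dist mm 39 rows>= 2.3
40
row [-0.001, 0.442, -0.0] [-0.205, 0.001, -0.191] dist mm 84 rows>= 4.6
55
row [-0.001, 0.609, -0.001] [-0.328, 0.001, -0.243] dist mm 122 rows>= 6.4
62
row [-0.001, 0.686, -0.001] [-0.39, 0.001, -0.263] dist mm 141 rows>= 7.2
```

View pics/t3.png

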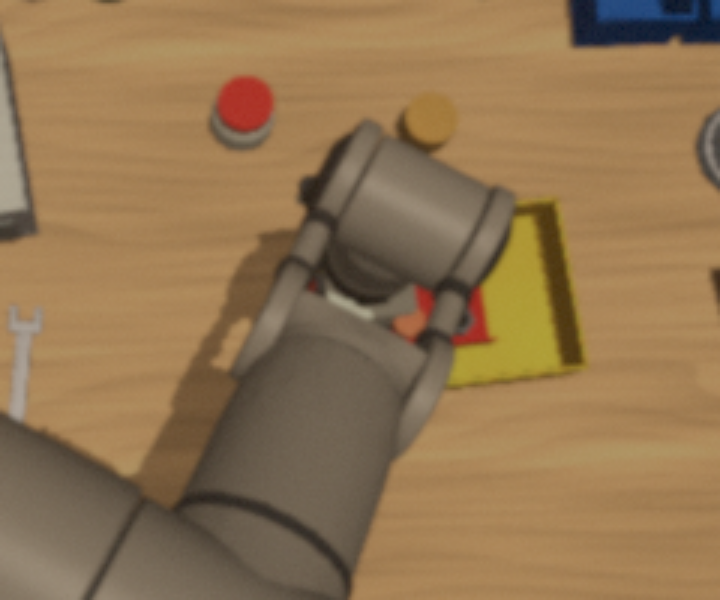

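View pics/s3.png

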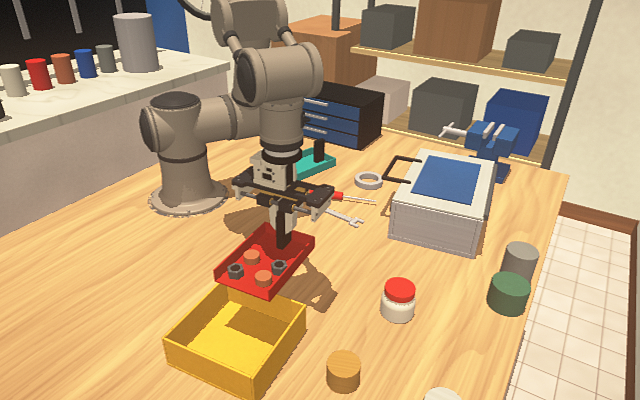

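Scene view: the mouth end (245,285) is over the basket and all four parts are still in the tray. I'll tip about the mouth in steps.

Run:
```python
from plan import *
from cell import robot
s=robot.observe()
yaw=np.radians(95.4);d=np.array([np.cos(yaw),np.sin(yaw)])
for th,mz in [(7,.118),(14,.108),(20,.1),(25,.09),(30,.085),(35,.08),(40,.08),(45,.08)]:
  p,R=tcp_from_mouth(np.r_[B+.02*d,mz],yaw,np.radians(th)); print(th,end=' ');delta(s,p,R)
```

```text
7 row [-0.001, 0.076, -0.002] [-0.02, 0.001, -0.039] dist mm 13 rows>= 0.8
14 row [-0.001, 0.153, -0.002] [-0.047, 0.001, -0.066] dist mm 24 rows>= 1.6
20 row [-0.0, 0.22, -0.002] [-0.076, 0.001, -0.088] dist mm 35 rows>= 2.3
25 row [-0.0, 0.276, -0.002] [-0.103, 0.001, -0.093] dist mm 42 rows>= 2.9
30 row [-0.0, 0.331, -0.003] [-0.134, 0.001, -0.111] dist mm 52 rows>= 3.5
35 row [-0.0, 0.387, -0.003] [-0.168, 0.001, -0.127] dist mm 63 rows>= 4.1
40 row [-0.0, 0.442, -0.003] [-0.205, 0.001, -0.157] dist mm 77 rows>= 4.6
45 row [0.0, 0.498, -0.003] [-0.244, 0.001, -0.183] dist mm 91 rows>= 5.2
```

{"api": "arm_command", "payload": {
  "motion": [
    [[0,0.076,0,-0.02,0,-0.039,-1],[0,0.153,0,-0.047,0,-0.066,-1],[0,0.22,0,-0.076,0,-0.088,-1],[0,0.276,0,-0.103,0,-0.095,-1],[0,0.331,0,-0.134,0,-0.111,-1],[0,0.387,0,-0.168,0,-0.13,-1],[0,0.442,0,-0.205,0,-0.157,-1],[0,0.498,0,-0.244,0,-0.183,-1]]
  ]
}}

```text
time: 7.35
tool_pos: [0.4816, -0.2553, 0.2188]
tool_rot: [-3.14, -0.787, 1.659]
contact_force: [0.3, 0.6, -4.6]
opening: 0.0156
```

Run:
```python
from plan import *
from cell import robot
s=robot.observe();log(s)
c=robot.read_camera('scene');cv2.imwrite('pics/s4.png',cv2.resize(c['image'][180:400,130:350],None,fx=2.5,fy=2.5)[:,:,::-1])
yaw=np.radians(95.4);d=np.array([np.cos(yaw),np.sin(yaw)])
for th,mz in [(50,.08),(56,.08),(62,.08)]:
  p,R=tcp_from_mouth(np.r_[B+.02*d,mz],yaw,np.radians(th)); print(th,end=' ');delta(s,p,R)
```

```text
t 7.35 q [-0.873  0.737  1.128  0.446  1.931 -0.946] p [ 0.4816 -0.2553  0.2188] r [-3.14  -0.787  1.659] F [ 0.26  0.56 -4.61] open 0.0156
50 row [0.002, 0.055, -0.002] [-0.013, -0.002, -0.041] dist mm 13 rows>= 0.6
56 row [0.002, 0.121, -0.002] [-0.033, -0.002, -0.094] dist mm 30 rows>= 1.3
62 row [0.002, 0.188, -0.002] [-0.06, -0.001, -0.144] dist mm 47 rows>= 2.0
```

View pics/s4.png

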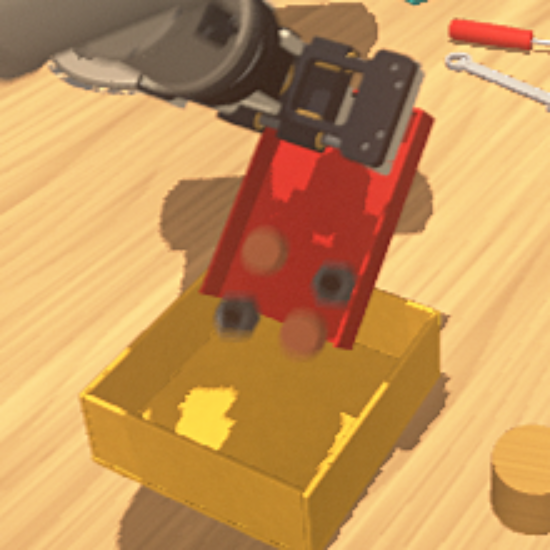

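The parts are sliding off into the basket. I'll carry on tipping and let them drop.

{"api": "arm_command", "payload": {
  "motion": [
    [[0,0.055,0,-0.013,0,-0.041,-1],[0,0.121,0,-0.033,0,-0.094,-1],[0,0.188,0,-0.06,0,-0.144,-1],[0,0.188,0,-0.06,0,-0.144,-1],[0,0.188,0,-0.06,0,-0.144,-1],[0,0.188,0,-0.06,0,-0.144,-1]]
  ]
}}

```text
time: 8.0
tool_pos: [0.4858, -0.297, 0.2377]
tool_rot: [3.139, -1.076, 1.665]
contact_force: [0.1, -0.5, -2.3]
opening: 0.0158
```

Run:
```python
from plan import *
from cell import robot
s=robot.observe();log(s)
c=robot.read_camera('scene');cv2.imwrite('pics/s5.png',cv2.resize(c['image'][180:400,130:350],None,fx=2.5,fy=2.5)[:,:,::-1])
```

```text
t 8.0 q [-0.944  0.937  0.869  0.613  2.246 -0.883] p [ 0.4858 -0.297   0.2377] r [ 3.139 -1.076  1.665] F [ 0.15 -0.46 -2.3 ] open 0.0158
```

View pics/s5.png

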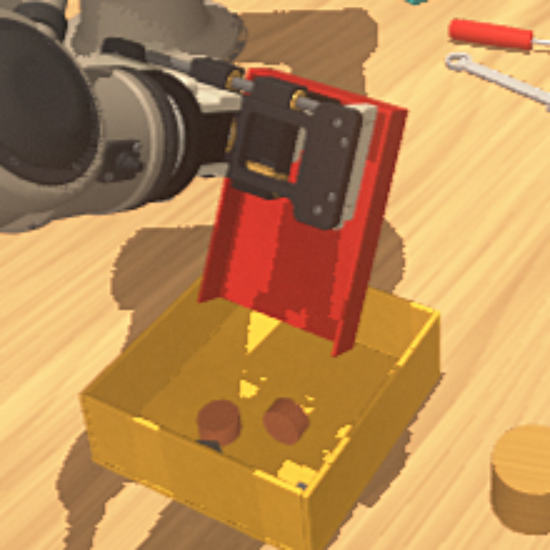

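Two spacers and a nut show in the basket (crop (218,422), (287,420), (208,447)), with perhaps the second nut at (302,486) behind the near wall. The tray is empty. I'll retreat and level it, then check the basket from above.

Run:
```python
from plan import *
from cell import robot
s=robot.observe()
yaw=np.radians(95.4)
C=np.array([.49,-.10]);g=C+.067*np.array([np.cos(yaw),np.sin(yaw)]);print(g)
for p,th in [([.486,-.295,.27],62),([.486,-.275,.27],54),([.486,-.25,.27],46),([.486,-.22,.27],38),([.486,-.18,.265],30),([.485,-.145,.26],22),([.485,-.11,.255],14),([.485,-.08,.25],7)]:
  q,e=ik(np.array(p),toolR(yaw,np.radians(th)),k,s['qpos']);print(th,round(e,4),end=' ');delta(s,p,toolR(yaw,np.radians(th)))
```

```text
[ 0.48369474 -0.03329735]
62 0.0 row [0.002, 0.004, 0.0] [0.096, 0.001, -0.045] dist mm 32 rows>= 0.6
54 0.0 row [0.002, -0.085, 0.0] [0.127, 0.008, 0.014] dist mm 39 rows>= 0.9
46 0.0 row [0.002, -0.174, 0.0] [0.167, 0.015, 0.087] dist mm 57 rows>= 1.8
38 0.0 row [0.002, -0.263, -0.0] [0.214, 0.024, 0.174] dist mm 83 rows>= 2.8
30 0.0 row [0.002, -0.352, -0.0] [0.262, 0.037, 0.299] dist mm 120 rows>= 3.7
22 0.0 row [0.002, -0.441, -0.0] [0.303, 0.044, 0.409] dist mm 153 rows>= 4.6
14 0.0 row [0.002, -0.529, -0.0] [0.344, 0.055, 0.52] dist mm 188 rows>= 5.5
7 0.0 row [0.002, -0.607, -0.001] [0.376, 0.064, 0.615] dist mm 217 rows>= 6.4
```

{"api": "arm_command", "payload": {
  "motion": [
    [[0,0,0,0.096,0,-0.045,-1],[0,-0.085,0,0.127,0.008,0.014,-1],[0,-0.174,0,0.167,0.015,0.087,-1],[0,-0.263,0,0.214,0.024,0.174,-1],[0,-0.352,0,0.262,0.037,0.299,-1],[0,-0.441,0,0.303,0.044,0.409,-1],[0,-0.529,0,0.344,0.055,0.52,-1],[0,-0.607,0,0.376,0.064,0.615,-1]]
  ]
}}

```text
time: 8.85
tool_pos: [0.484, -0.0783, 0.252]
tool_rot: [3.134, -0.119, 1.664]
contact_force: [0.9, 0.7, -4.3]
opening: 0.0157
```

Run:
```python
from plan import *
from cell import robot
s=robot.observe();log(s)
c=robot.read_camera('top');cv2.imwrite('pics/t6.png',cv2.resize(c['image'][90:290,320:520],None,fx=3,fy=3)[:,:,::-1])
delta(s,[.4837,-.0333,.15],toolR(np.radians(95.4)))
```

```text
t 8.85 q [-0.388  0.276  1.554  0.111  1.362 -0.507] p [ 0.484  -0.0783  0.252 ] r [ 3.134 -0.119  1.664] F [ 0.86  0.73 -4.34] open 0.0157
row [0.005, -0.076, -0.001] [0.108, 0.011, 0.355] dist mm 111 rows>= 2.2
```

View pics/t6.png

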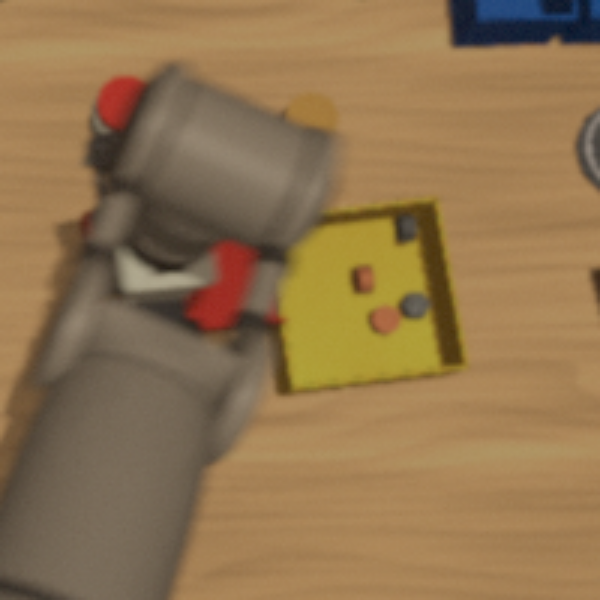

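All four parts are in the basket: nuts at crop (406,228) and (413,306), spacers at (363,278) and (384,320). I'll bring the tray down.

{"api": "arm_command", "payload": {
  "motion": [
    [[0.002,-0.03,0,0.04,0.004,0.1,-1],[0.004,-0.06,0,0.08,0.008,0.22,-1],[0.005,-0.076,0,0.108,0.011,0.32,-1],[0.005,-0.076,0,0.12,0.011,0.42,-1],[0.005,-0.076,0,0.125,0.011,0.5,-1],[0.005,-0.076,0,0.125,0.011,0.53,-1],[0.005,-0.076,0,0.125,0.011,0.53,-1]]
  ]
}}

```text
time: 9.6
tool_pos: [0.4824, -0.0233, 0.0965]
tool_rot: [-3.134, -0.007, 1.663]
contact_force: [0.9, -0.3, -1.3]
opening: 0.016
```

Run:
```python
from plan import *
from cell import robot
s=robot.observe();log(s)
delta(s,[.4837,-.0333,.0405],toolR(np.radians(95.4)))
```

```text
t 9.6 q [-0.21   0.424  1.807  0.005  0.92  -0.305] p [ 0.4824 -0.0233  0.0965] r [-3.134 -0.007  1.663] F [ 0.87 -0.32 -1.33] open 0.016
row [-0.005, -0.004, -0.001] [-0.035, 0.003, 0.187] dist mm 57 rows>= 1.1
```

{"api": "arm_command", "payload": {
  "motion": [
    [[-0.004,-0.004,0,-0.02,0.003,0.05,-1],[-0.004,-0.004,0,-0.035,0.003,0.1,-1],[-0.004,-0.004,0,-0.035,0.003,0.14,-1],[-0.004,-0.004,0,-0.035,0.003,0.165,-1],[-0.004,-0.004,0,-0.035,0.003,0.18,-1],[-0.004,-0.004,0,-0.035,0.003,0.18,-1]]
  ]
}}

```text
time: 10.2
tool_pos: [0.4849, -0.034, 0.0428]
tool_rot: [3.141, 0.0, 1.662]
contact_force: [0.1, -0.5, -2.2]
opening: 0.0155
```

Run:
```python
from plan import *
from cell import robot
s=robot.observe();log(s)
c=robot.read_camera('scene');cv2.imwrite('pics/s7.png',cv2.resize(c['image'][140:360,150:420],None,fx=2.8,fy=2.8)[:,:,::-1])
```

```text
t 10.2 q [-0.228  0.511  1.855 -0.     0.775 -0.319] p [ 0.4849 -0.034   0.0428] r [3.141 0.    1.662] F [ 0.13 -0.53 -2.2 ] open 0.0155
```

View pics/s7.png

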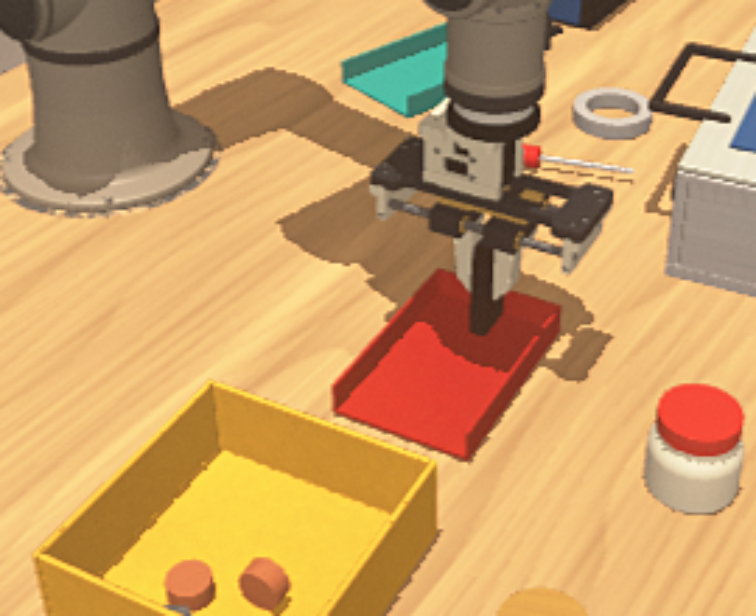

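The tray is level, about 2 mm up, over clear bench. I'll set it down, release and lift away.

{"api": "arm_command", "payload": {
  "motion": [
    [[0,0,0,0,0,0.006,-1],[0,0,0,0,0,0.01,-1],[0,0,0,0,0,0.01,-0.5],[0,0,0,0,0,0.01,0],[0,0,0,0,0,0.01,0.5],[0,0,0,0,0,0.01,0.5],[0,0,0,0,0,0.01,0.5],[0,0,0,0,0,0.01,0.5]]
  ]
}}

```text
time: 11.05
tool_pos: [0.4847, -0.0338, 0.0394]
tool_rot: [-3.141, 0.0, 1.662]
contact_force: [-1.0, 0.1, 0.6]
opening: 0.0585
```

{"api": "arm_command", "payload": {
  "motion": [
    [[0,0,0,0,0,-0.05,0.5],[0,0,0,0,0,-0.15,0.5],[0,0,0,0,0,-0.3,0.5],[0,0,0,0,0,-0.45,0.5],[0,0,0,0,0,-0.6,0.5],[0,0,0,0,0,-0.7,0.5],[0,0,0,0,0,-0.7,0.5]]
  ]
}}

```text
time: 11.75
tool_pos: [0.4867, -0.0342, 0.2539]
tool_rot: [3.133, 0.003, 1.662]
contact_force: [0.2, -0.0, -0.7]
opening: 0.0688
```

Run:
```python
from plan import *
from cell import robot
s=robot.observe();log(s)
c=robot.read_camera('scene');cv2.imwrite('pics/s8.png',c['image'][:,:,::-1]);np.savez('s8.npz',**c)
W=cloud(c);im=c['image']
v,u=np.mgrid[0:400,0:640]
m=(im.max(-1)<70)&(u>370)&(u<430)&(v>145)&(v<195)&(W[...,2]>.1)&(W[...,2]<.15)
p=W[m];print(len(p),p.min(0),p.max(0))
r=cv2.minAreaRect(p[:,:2].astype(np.float32));print(r,cv2.boxPoints(r).round(3).tolist(),np.median(p[:,2]))
```

```text
t 11.75 q [-0.227  0.247  1.581 -0.     1.304 -0.319] p [ 0.4867 -0.0342  0.2539] r [3.133e+00 3.000e-03 1.662e+00] F [ 0.17 -0.01 -0.73] open 0.0688
160 [0.50006154 0.21071543 0.11593615] [0.59190769 0.36598993 0.12742873]
((0.544203519821167, 0.28648802638053894), (0.07586144655942917, 0.14916974306106567), 8.782735824584961) [[0.4950000047683716, 0.3540000021457672], [0.5180000066757202, 0.2070000022649765], [0.5929999947547913, 0.21899999678134918], [0.5699999928474426, 0.3659999966621399]] 0.12228239294652038
```

View pics/s8.png

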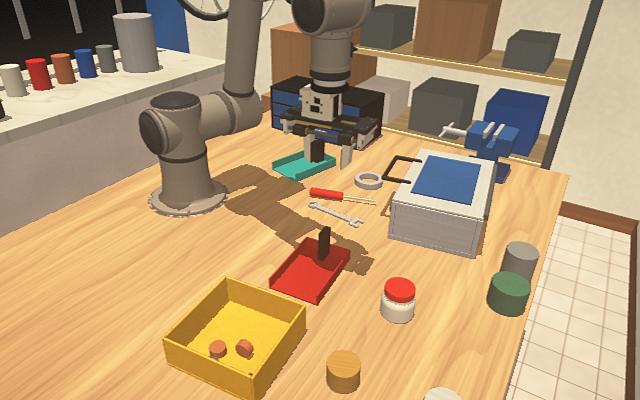

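The tray stands flat and released (red, at (310,270)). Next comes the lid: bar near (0.51, 0.284, 0.12) and yaw about 8.6°. I'll go above it and look with the wrist camera.

Run:
```python
from plan import *
from cell import robot
s=robot.observe()
R=toolR(np.radians(98.6))
print(R.as_matrix()[:,1])
delta(s,[.505,.25,.235],R)
for a in (0,25,50):
  hx=np.array([.511,.284])+.27*np.array([np.cos(np.radians(8.6)),np.sin(np.radians(8.6))])
  h=np.r_[hx,.113]
  an=np.radians(a);L=Ro.from_euler('ZY',[np.radians(8.6),an])
  b=h+L.apply([-.27,0,.007])
  for t in (0,-15,-30):
   # tool tilt about lid y axis
   RR=Ro.from_rotvec(np.radians(t)*L.apply([0,1,0]))*R
   p=b+RR.apply([0,0,.0188])
   q,e=ik(p,RR,k,s['qpos']);print(a,t,b.round(3),q.round(2),round(e,4))
```

```text
[0.98875638 0.14953534 0.        ]
row [0.003, 0.001, -0.037] [0.937, 0.151, 0.053] dist mm 285 rows>= 5.7
0 0 [0.511 0.284 0.12 ] [0.38 0.55 1.55 0.   1.04 0.23] 0.0
0 -15 [0.511 0.284 0.12 ] [ 0.41  0.44  1.77 -0.11  0.68  0.34] 0.0
0 -30 [0.511 0.284 0.12 ] [ 0.45  0.38  1.98 -0.51  0.31  0.75] 0.0
25 0 [0.539 0.288 0.233] [0.37 0.52 1.28 0.   1.34 0.22] 0.0
25 -15 [0.539 0.288 0.233] [ 0.4   0.38  1.52 -0.08  0.98  0.28] 0.0
25 -30 [0.539 0.288 0.233] [ 0.44  0.29  1.76 -0.25  0.61  0.45] 0.0
50 0 [0.612 0.299 0.324] [0.34 0.67 0.77 0.   1.7  0.19] 0.0
50 -15 [0.612 0.299 0.324] [ 0.37  0.49  1.11 -0.06  1.28  0.23] 0.0
50 -30 [0.612 0.299 0.324] [ 0.4   0.36  1.4  -0.16  0.88  0.32] 0.0
```

{"api": "arm_command", "payload": {
  "motion": [
    [[0,0,-0.037,0.15,0.02,0,-0.1],[0,0,-0.037,0.3,0.05,0.01,-0.1],[0,0,-0.037,0.45,0.07,0.02,-0.1],[0,0,-0.037,0.6,0.1,0.03,-0.1],[0,0,-0.037,0.75,0.13,0.04,-0.1],[0,0,-0.037,0.88,0.15,0.05,-0.1],[0,0,-0.037,0.937,0.151,0.053,-0.1],[0,0,-0.037,0.937,0.151,0.053,-0.1]]
  ]
}}

```text
time: 12.6
tool_pos: [0.503, 0.2518, 0.2315]
tool_rot: [-3.138, 0.0, 1.724]
contact_force: [0.0, -0.6, -0.5]
opening: 0.0414
```

Run:
```python
from plan import *
from cell import robot
s=robot.observe();log(s)
c=robot.read_camera('wrist');cv2.imwrite('pics/w9.png',c['image'][:,:,::-1]);np.savez('w9.npz',**c)
c=robot.read_camera('top');cv2.imwrite('pics/t9.png',c['image'][:,:,::-1]);np.savez('t9.npz',**c)
```

```text
t 12.6 q [0.328 0.41  1.407 0.    1.328 0.175] p [0.503  0.2518 0.2315] r [-3.138  0.     1.724] F [ 0.02 -0.62 -0.52] open 0.0414
```

View pics/w9.png

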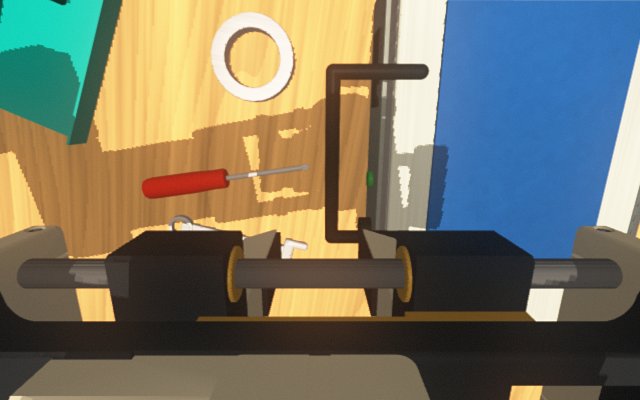

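View pics/t9.png

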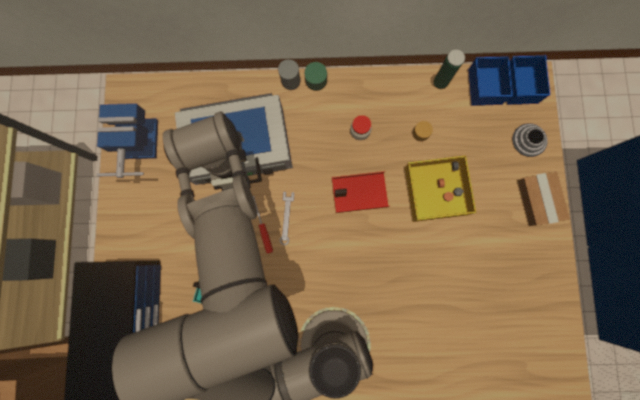

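Wrist view: the bar runs upright at column about 333, rows 68 to 240, between the fingers' lines. The top view shows the tray flat at (360,192) and all four parts in the basket. I'll measure the bar in depth.

Run:
```python
from plan import *
from cell import robot
c=load('w9');W=cloud(c);v,u=np.mgrid[0:400,0:640]
m=(u>322)&(u<345)&(v>62)&(v<225)&(W[...,2]>.11)&(W[...,2]<.14)
p=W[m];print(len(p),np.percentile(p[:,2],[5,50,95]).round(4))
r=cv2.minAreaRect(p[:,:2].astype(np.float32));print(r,cv2.boxPoints(r).round(4).tolist())
# arms: lateral extent
m=(u>322)&(u<430)&(v>55)&(v<82)&(W[...,2]>.11)&(W[...,2]<.14)&(c['image'].max(-1)<90);pa=W[m]
m=(u>322)&(u<358)&(v>228)&(v<250)&(W[...,2]>.11)&(W[...,2]<.14)&(c['image'].max(-1)<90);pb=W[m]
print('arm far',np.median(pa,0).round(4),'arm near',np.median(pb,0).round(4))
s=robot.observe()
pl=p[:,:2]; vx,vy,x0,y0=cv2.fitLine(pl.astype(np.float32),cv2.DIST_L2,0,.01,.01).ravel();print(np.degrees(np.arctan2(vy,vx)),x0,y0)
# lid top
m=(u>445)&(u<600)&(v<200);q=W[m];print('lid z',np.median(q[:,2]))
```

```text
2356 [0.1231 0.1264 0.128 ]
((0.5078656673431396, 0.2948685884475708), (0.014441071078181267, 0.13340093195438385), 8.12403678894043) [[0.49129998683929443, 0.35989999771118164], [0.5101000070571899, 0.22779999673366547], [0.524399995803833, 0.22990000247955322], [0.5055999755859375, 0.3619000017642975]]
arm far [0.5386 0.3604 0.1264] arm near [0.527  0.2201 0.1266]
-81.94026 0.5060433 0.29980588
lid z nan
```

Run:
```python
from plan import *
from cell import robot
c=load('w9');W=cloud(c)
R=toolR(np.radians(98));b=np.array([.509,.2865,.12])
for vv in (120,200):
  for uu in range(325,440,6):
    l=R.inv().apply(W[vv,uu]-b); print(vv,uu,'jaw',(l[1]*1000).round(1),'z',(W[vv,uu,2]*1000).round(0))
s=robot.observe();delta(s,[.509,.2865,.16],R);delta(s,[.509,.2865,.101],R)
```

```text
120 325 jaw -5.6 z 1.0
120 331 jaw -2.6 z 127.0
120 337 jaw 2.3 z 125.0
120 343 jaw 15.8 z 2.0
120 349 jaw 23.0 z 2.0
120 355 jaw 30.2 z 2.0
120 361 jaw 37.3 z 2.0
120 367 jaw nan z nan
120 373 jaw 44.7 z 44.0
120 379 jaw 44.8 z 79.0
120 385 jaw 48.9 z 87.0
120 391 jaw 49.0 z 113.0
120 397 jaw 51.8 z 122.0
120 403 jaw 57.0 z 121.0
120 409 jaw 61.8 z 122.0
120 415 jaw 66.9 z 122.0
120 421 jaw 71.8 z 122.0
120 427 jaw 76.9 z 121.0
120 433 jaw 81.6 z 122.0
120 439 jaw 85.7 z 124.0
200 325 jaw -6.2 z 123.0
200 331 jaw -1.1 z 126.0
200 337 jaw 4.1 z 125.0
200 343 jaw 19.0 z 1.0
200 349 jaw 26.5 z 2.0
200 355 jaw 34.2 z 2.0
200 361 jaw 41.8 z 2.0
200 367 jaw 45.9 z 25.0
200 373 jaw 45.5 z 68.0
200 379 jaw 48.3 z 86.0
200 385 jaw 49.4 z 109.0
200 391 jaw 52.1 z 120.0
200 397 jaw 57.1 z 122.0
200 403 jaw 62.7 z 121.0
200 409 jaw 67.7 z 122.0
200 415 jaw 72.9 z 122.0
200 421 jaw 78.0 z 122.0
200 427 jaw 84.1 z 120.0
200 433 jaw 88.3 z 123.0
200 439 jaw 92.9 z 125.0
row [-0.001, 0.001, 0.007] [0.12, 0.036, 0.241] dist mm 82 rows>= 1.6
row [-0.001, 0.001, 0.007] [0.12, 0.037, 0.438] dist mm 137 rows>= 2.7
```

{"api": "arm_command", "payload": {
  "motion": [
    [[0,0,0.007,0.06,0.018,0,-0.35],[0,0,0.007,0.12,0.037,0.06,-0.35],[0,0,0.007,0.12,0.037,0.12,-0.35],[0,0,0.007,0.12,0.037,0.18,-0.35],[0,0,0.007,0.12,0.037,0.18,-0.35],[0,0,0.007,0.12,0.037,0.18,-0.35]]
  ]
}}

```text
time: 13.3
tool_pos: [0.5102, 0.2861, 0.1798]
tool_rot: [-3.141, 0.0, 1.708]
contact_force: [0.0, -0.2, -0.0]
opening: 0.0295
```

Run:
```python
from plan import *
from cell import robot
s=robot.observe();log(s)
c=robot.read_camera('wrist');cv2.imwrite('pics/w10.png',c['image'][:,:,::-1])
delta(s,[.509,.2865,.101],toolR(np.radians(98.2)))
```

```text
t 13.3 q [ 0.38   0.49   1.424 -0.     1.228  0.244] p [0.5102 0.2861 0.1798] r [-3.141  0.     1.708] F [ 0.05 -0.16 -0.04] open 0.0295
row [-0.0, 0.0, -0.004] [0.002, -0.003, 0.263] dist mm 79 rows>= 1.6
```

View pics/w10.png

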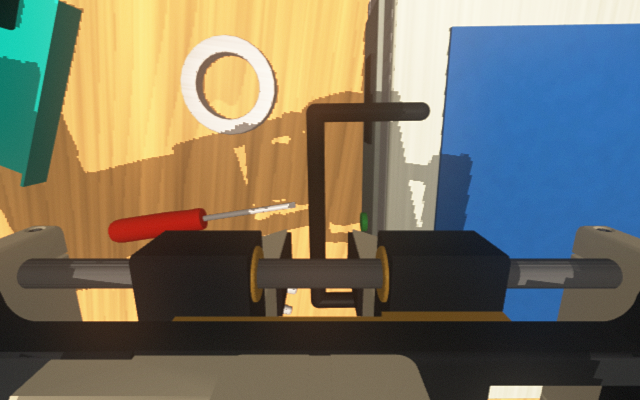

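The bar (column about 317) sits between the finger pads (290 to 350). I'll go down and close.

{"api": "arm_command", "payload": {
  "motion": [
    [[0,0,0,0,-0.002,0.08,-0.35],[0,0,0,0,-0.002,0.16,-0.35],[0,0,0,0,-0.002,0.22,-0.35],[0,0,0,0,-0.002,0.263,-0.35],[0,0,0,0,-0.002,0.263,-0.35],[0,0,0,0,-0.002,0.263,-0.6],[0,0,0,0,-0.002,0.263,-1],[0,0,0,0,-0.002,0.263,-1]]
  ],
  "grip_force": 25
}}

```text
time: 14.15
tool_pos: [0.5078, 0.2874, 0.1016]
tool_rot: [-3.139, -0.0, 1.709]
contact_force: [-2.5, -1.3, 8.0]
opening: 0.011
```

{"api": "arm_command", "payload": {
  "motion": [
    [[0,0,0,0,0,0,-1],[0,0,0,0,0,0,-1],[0,0,0,0,0,0,-1]]
  ]
}}

```text
time: 14.45
tool_pos: [0.5078, 0.2873, 0.1016]
tool_rot: [-3.139, 0.0, 1.71]
contact_force: [-7.0, -0.7, 4.9]
opening: 0.0111
```

```bash
cat > lid.py <<'E'
from plan import *
YL=np.radians(8.3)
# hinge from bar centre measured at shut
def bar(b0,a):
    h=np.array(b0)+Ro.from_euler('Z',YL).apply([.27,0,-.007])
    return h+Ro.from_euler('ZY',[YL,np.radians(a)]).apply([-.27,0,.007])
E
python3 - <<'E'
from lid import *
from cell import robot
s=robot.observe();log(s)
p0=s['tool_pos'];R=eul(s['tool_rot'])
for a in (4,8,12,16,20,24,28,32): # relative shifts
  print(a,end=' ');delta(s,p0+bar([0,0,0],a),R)
E
```

```text
t 14.45 q [0.383 0.57  1.522 0.    1.052 0.244] p [0.5078 0.2873 0.1016] r [-3.139  0.     1.71 ] F [-6.96 -0.69  4.89] open 0.0111
4 row [0.0, 0.0, 0.0] [0.0, 0.004, -0.063] dist mm 19 rows>= 0.4
8 row [0.0, 0.0, 0.0] [0.0, 0.012, -0.125] dist mm 38 rows>= 0.8
12 row [0.0, 0.0, 0.0] [0.0, 0.024, -0.187] dist mm 56 rows>= 1.1
16 row [0.0, 0.0, 0.0] [0.0, 0.041, -0.247] dist mm 75 rows>= 1.5
20 row [0.0, 0.0, 0.0] [0.0, 0.062, -0.307] dist mm 94 rows>= 1.9
24 row [0.0, 0.0, 0.0] [0.0, 0.086, -0.364] dist mm 112 rows>= 2.2
28 row [0.0, 0.0, 0.0] [0.001, 0.115, -0.42] dist mm 131 rows>= 2.6
32 row [0.0, 0.0, 0.0] [0.001, 0.148, -0.474] dist mm 149 rows>= 3.0
```

{"api": "arm_command", "payload": {
  "motion": [
    [[0,0,0,0,0.001,-0.03,-1],[0,0,0,0,0.004,-0.063,-1],[0,0,0,0,0.008,-0.094,-1],[0,0,0,0,0.012,-0.125,-1],[0,0,0,0,0.018,-0.156,-1],[0,0,0,0,0.024,-0.187,-1],[0,0,0,0,0.032,-0.217,-1],[0,0,0,0,0.041,-0.247,-1]]
  ]
}}

```text
time: 15.25
tool_pos: [0.5195, 0.2891, 0.1754]
tool_rot: [-3.137, 0.0, 1.71]
contact_force: [-7.7, -0.4, -0.3]
opening: 0.0108
```

Run:
```python
from lid import *
from cell import robot
s=robot.observe();log(s)
c=robot.read_camera('scene');cv2.imwrite('pics/s11.png',cv2.resize(c['image'][60:280,280:540],None,fx=2.8,fy=2.8)[:,:,::-1])
b0=np.array([.5078,.2873,.1016]);R=eul(s['tool_rot'])
for a in (16,18,20,22,24,26,28,30,32):
  print(a,end=' ');delta(s,b0+bar([0,0,0],a),R)
```

```text
t 15.25 q [3.780e-01 5.130e-01 1.397e+00 1.000e-03 1.235e+00 2.390e-01] p [0.5195 0.2891 0.1754] r [-3.137  0.     1.71 ] F [-7.66 -0.36 -0.28] open 0.0108
16 row [0.0, 0.0, 0.0] [-0.0, 0.002, -0.001] dist mm 1 rows>= 0.0
18 row [0.0, 0.0, 0.0] [-0.0, 0.012, -0.031] dist mm 10 rows>= 0.2
20 row [0.0, 0.0, 0.0] [-0.0, 0.023, -0.06] dist mm 19 rows>= 0.4
22 row [0.0, 0.0, 0.0] [0.0, 0.034, -0.089] dist mm 29 rows>= 0.6
24 row [0.0, 0.0, 0.0] [0.0, 0.047, -0.118] dist mm 38 rows>= 0.8
26 row [0.0, 0.0, 0.0] [0.0, 0.061, -0.146] dist mm 48 rows>= 1.0
28 row [0.0, 0.0, 0.0] [0.0, 0.076, -0.174] dist mm 57 rows>= 1.1
30 row [0.0, 0.0, 0.0] [0.0, 0.092, -0.201] dist mm 66 rows>= 1.3
32 row [0.0, 0.0, 0.0] [0.0, 0.109, -0.228] dist mm 76 rows>= 1.5
```

View pics/s11.png

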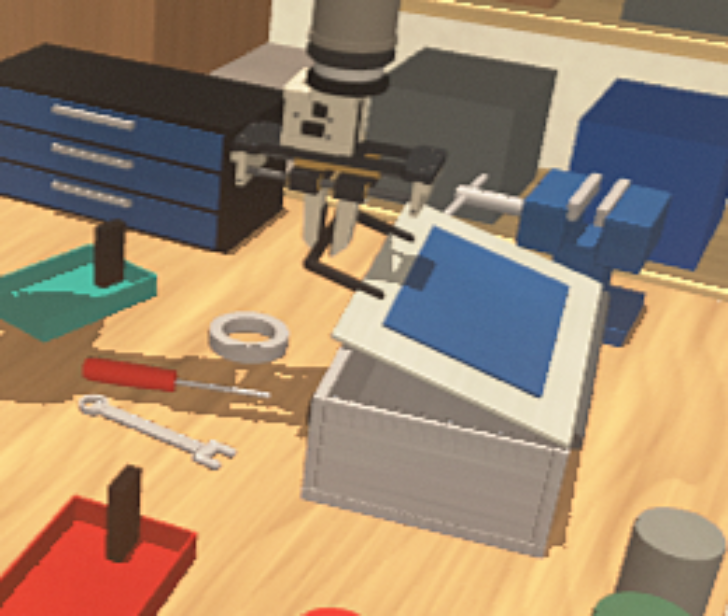

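The lid is up about 16° and following. I'll carry on along the arc, easing the jaw-direction push a little.

{"api": "arm_command", "payload": {
  "motion": [
    [[0,0,0,0,0.006,-0.031,-1],[0,0,0,0,0.017,-0.06,-1],[0,0,0,0,0.029,-0.089,-1],[0,0,0,0,0.042,-0.118,-1],[0,0,0,0,0.056,-0.146,-1],[0,0,0,0,0.071,-0.174,-1],[0,0,0,0,0.087,-0.201,-1],[0,0,0,0,0.104,-0.228,-1]]
  ]
}}

```text
time: 16.1
tool_pos: [0.5509, 0.2938, 0.2449]
tool_rot: [-3.139, -0.001, 1.71]
contact_force: [-8.7, 0.6, 3.9]
opening: 0.0112
```

Run:
```python
from lid import *
from cell import robot
s=robot.observe();log(s)
b0=np.array([.5078,.2873,.1016]);R=eul(s['tool_rot'])
for a in (32,34,36,38,40,42,44,46,48,49,50):
  print(a,end=' ');delta(s,b0+bar([0,0,0],a),R)
```

```text
t 16.1 q [3.670e-01 5.190e-01 1.193e+00 1.000e-03 1.432e+00 2.270e-01] p [0.5509 0.2938 0.2449] r [-3.139e+00 -1.000e-03  1.710e+00] F [-8.65  0.61  3.89] open 0.0112
32 row [0.0, 0.0, 0.0] [-0.001, 0.004, 0.004] dist mm 2 rows>= 0.0
34 row [0.0, 0.0, 0.0] [-0.001, 0.021, -0.022] dist mm 9 rows>= 0.2
36 row [0.0, 0.0, 0.0] [-0.0, 0.04, -0.047] dist mm 19 rows>= 0.4
38 row [0.0, 0.0, 0.0] [-0.0, 0.06, -0.072] dist mm 28 rows>= 0.6
40 row [0.0, 0.0, 0.0] [-0.0, 0.08, -0.096] dist mm 37 rows>= 0.7
42 row [0.0, 0.0, 0.0] [0.0, 0.101, -0.119] dist mm 47 rows>= 0.9
44 row [0.0, 0.0, 0.0] [0.0, 0.123, -0.141] dist mm 56 rows>= 1.1
46 row [0.0, 0.0, 0.0] [0.0, 0.146, -0.163] dist mm 66 rows>= 1.3
48 row [0.0, 0.0, 0.0] [0.0, 0.169, -0.184] dist mm 75 rows>= 1.5
49 row [0.0, 0.0, 0.0] [0.001, 0.181, -0.194] dist mm 80 rows>= 1.6
50 row [0.0, 0.0, 0.0] [0.001, 0.193, -0.204] dist mm 84 rows>= 1.7
```

{"api": "arm_command", "payload": {
  "motion": [
    [[0,0,0,0,0.012,-0.024,-1],[0,0,0,0,0.032,-0.05,-1],[0,0,0,0,0.052,-0.076,-1],[0,0,0,0,0.073,-0.1,-1],[0,0,0,0,0.094,-0.123,-1],[0,0,0,0,0.116,-0.146,-1],[0,0,0,0,0.139,-0.168,-1],[0,0,0,0,0.162,-0.189,-1]]
  ]
}}

```text
time: 16.9
tool_pos: [0.5995, 0.3012, 0.303]
tool_rot: [3.141, -0.002, 1.711]
contact_force: [-9.2, 2.1, 7.2]
opening: 0.0109
```

Run:
```python
from lid import *
from cell import robot
s=robot.observe();log(s)
c=robot.read_camera('scene');cv2.imwrite('pics/s12.png',c['image'][:,:,::-1]);np.savez('s12.npz',**c)
b0=np.array([.5078,.2873,.1016]);R=eul(s['tool_rot'])
for a in (44,46,48,49,50):
  print(a,end=' ');delta(s,b0+bar([0,0,0],a),R)
# lid plane from blue panel
W=cloud(c);im=c['image'];hsv=cv2.cvtColor(im,cv2.COLOR_RGB2HSV)
v,u=np.mgrid[0:400,0:640]
m=(hsv[...,0]>100)&(hsv[...,0]<125)&(hsv[...,1]>120)&(W[...,0]>.52)&(W[...,0]<.80)&(W[...,1]>.17)&(W[...,1]<.44)&(W[...,2]>.11)&(W[...,2]<.36)
p=W[m];n=None
for _ in range(3):
    cen=p.mean(0);n=np.linalg.svd(p-cen,full_matrices=False)[2][2];n*=np.sign(n[2]);p=p[abs((p-cen)@n)<.006]
print(len(p),cen.round(3),n.round(3),'lid angle',np.degrees(np.arccos(n[2])))
```

```text
t 16.9 q [0.35  0.596 0.907 0.002 1.637 0.211] p [0.5995 0.3012 0.303 ] r [ 3.141e+00 -2.000e-03  1.711e+00] F [-9.23  2.08  7.21] open 0.0109
44 row [0.0, 0.0, 0.0] [-0.002, -0.041, 0.053] dist mm 20 rows>= 0.4
46 row [0.0, 0.0, 0.0] [-0.002, -0.018, 0.031] dist mm 11 rows>= 0.2
48 row [0.0, 0.0, 0.0] [-0.002, 0.006, 0.01] dist mm 4 rows>= 0.1
49 row [0.0, 0.0, 0.0] [-0.002, 0.018, 0.0] dist mm 5 rows>= 0.1
50 row [0.0, 0.0, 0.0] [-0.001, 0.03, -0.01] dist mm 10 rows>= 0.2
699 [0.698 0.342 0.207] [0.728 0.113 0.676] lid angle 47.47607686942901
```

View pics/s12.png

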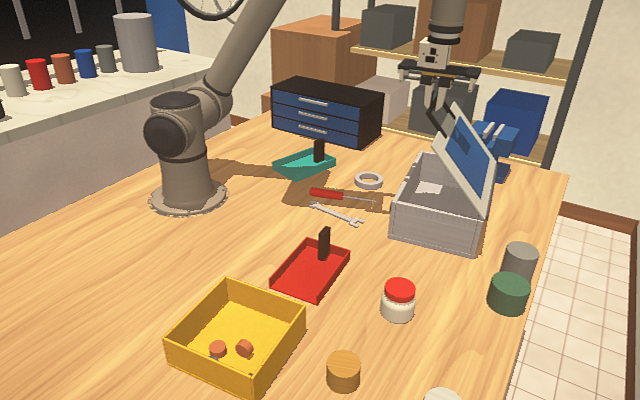

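The lid is at about 47.5 to 48° by plane fit and arc position. The tray is still flat. I'll do the last small step to 50°, easing the radial push, then settle.

{"api": "arm_command", "payload": {
  "motion": [
    [[0,0,0,0,0.006,-0.009,-1],[0,0,0,0,0.012,-0.018,-1],[0,0,0,0,0.02,-0.029,-1],[0,0,0,0,0.02,-0.029,-1],[0,0,0,0,0.02,-0.029,-1],[0,0,0,0,0.02,-0.029,-1],[0,0,0,0,0.02,-0.029,-1],[0,0,0,0,0.02,-0.029,-1]]
  ]
}}

```text
time: 17.75
tool_pos: [0.6066, 0.3022, 0.3094]
tool_rot: [3.14, -0.002, 1.71]
contact_force: [-2.2, 6.1, -2.4]
opening: 0.0108
```

```bash
cat > chk.py <<'E'
from lid import *
from cell import robot
import sys
def plane(c):
    W=cloud(c);im=c['image'];hsv=cv2.cvtColor(im,cv2.COLOR_RGB2HSV)
    m=(hsv[...,0]>100)&(hsv[...,0]<125)&(hsv[...,1]>120)&(W[...,0]>.52)&(W[...,0]<.82)&(W[...,1]>.17)&(W[...,1]<.44)&(W[...,2]>.11)&(W[...,2]<.36)
    p=W[m]
    for _ in range(4):
        cen=p.mean(0);n=np.linalg.svd(p-cen,full_matrices=False)[2][2];n*=np.sign(n[2]);p=p[abs((p-cen)@n)<.005]
    print(len(p),n.round(3),'lid angle',np.degrees(np.arccos(n[2])).round(2))
for i in range(2):
    s=robot.observe();log(s);c=robot.read_camera('scene');plane(c)
    c2=robot.read_camera('top');plane(c2)
cv2.imwrite('pics/'+sys.argv[1]+'s.png',c['image'][:,:,::-1])
cv2.imwrite('pics/'+sys.argv[1]+'t.png',cv2.resize(c2['image'][70:250,160:490],None,fx=2.4,fy=2.4)[:,:,::-1])
E
python3 chk.py e13
python3 - <<'E'
from lid import *
from cell import robot
s=robot.observe()
# arc angle from hinge
h=np.array([.5078,.2873,.1016])+Ro.from_euler('Z',YL).apply([.27,0,-.007])
d=Ro.from_euler('Z',-YL).apply(s['tool_pos']-h);print(np.degrees(np.arctan2(d[2],-d[0])+0) - np.degrees(np.arctan2(.007,.27)), np.hypot(d[0],d[2]))
E
```

```text
t 17.75 q [0.348 0.611 0.864 0.002 1.664 0.209] p [0.6066 0.3022 0.3094] r [ 3.14e+00 -2.00e-03  1.71e+00] F [-2.16  6.14 -2.45] open 0.0108
610 [0.75  0.116 0.651] lid angle 49.41
23 [0.756 0.11  0.645] lid angle 49.84
t 17.85 q [0.348 0.611 0.864 0.002 1.664 0.209] p [0.6066 0.3022 0.3094] r [ 3.14e+00 -2.00e-03  1.71e+00] F [-1.4   5.35 -1.58] open 0.0113
610 [0.751 0.116 0.65 ] lid angle 49.49
27 [0.756 0.106 0.646] lid angle 49.76
50.139268964769 0.27391059853842
```

View pics/e13t.png

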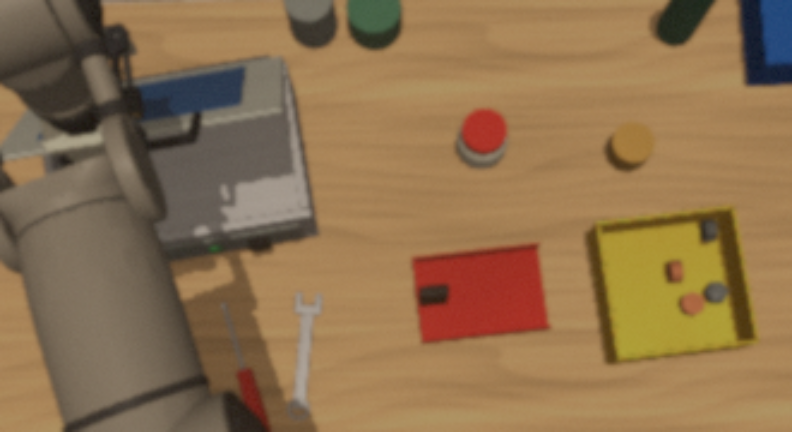

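Run:
```python
from lid import *
from cell import robot
c=robot.read_camera('top');W=cloud(c)
for n,u,v in [('nut',160+709/2.4,70+231/2.4),('nut',160+715/2.4,70+293/2.4),('sp',160+675/2.4,70+270/2.4),('sp',160+692/2.4,70+304/2.4)]:
    print(n,W[int(v),int(u)].round(3),(W[int(v),int(u),:2]-B).round(3))
s=robot.observe();print(s['time'],s['qvel'].round(3),s['contact_force'].round(2))
robot.hand_in();print('handed in')
```

```text
nut [ 0.569 -0.422  0.029] [ 0.078 -0.064]
nut [ 0.482 -0.424  0.023] [-0.009 -0.066]
sp [ 0.515 -0.37   0.034] [ 0.024 -0.012]
sp [ 0.47  -0.394  0.019] [-0.021 -0.036]
18.0 [-0.    -0.    -0.001 -0.     0.     0.   ] [-1.54  4.61 -1.06]
the job is handed in; nothing more can be done
handed in
```

I tipped all four parts from the red tray into the basket and set the tray down flat. I then raised the washer lid by its bar and handed in at about 18 s of robot time with the gripper still holding it.

- **Lid:** plane fits to the blue panel gave 49.4–49.5° (scene camera) and 49.8° (top camera). The arm's position on the hinge arc gave 50.1°. The arm was still, and the gripper was shut on the bar at about 11 mm. The force reading was about 5 N, mostly sideways along the bar.
- **Parts:** the top-camera depth shows all four inside the basket, their tops 19–34 mm above the bench, well below the 70 mm rim. One spacer probably stands on its edge.
- **Tray and bench:** the tray is flat on the bench and let go, about 87° round from how it started. I did not measure the basket and the other things again, but they look in place in the last pictures.

No check failed. The only disagreement was the spread of under 1° between the lid-angle readings.

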